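# Snap a dent mandrel into its spring clips and slide it home

### The arm

A 6-joint arm with a two-finger parallel gripper is mounted at the origin on the work surface. World frame = base frame: x ahead of the robot, y to its left, z up, the work surface at z = 0. Lengths are in m, angles in rad, forces in N, time in s.
With the tool pointing down it reaches from about 0.35 to 1 m from the base axis. Payload 7.1 kg.
Tool frame: the origin (TCP) lies between the finger pads; the fingertips stand 22 mm ahead of it and the grasp point (between the pads) lies 3 mm ahead of it; x points along the fingers, y is the direction in which the jaws open and shut, and the axes are right-handed (so a half turn about x gives the same grasp; the last joint's range is limited). The gripper opens to 85 mm and grips with 20 to 120 N. Pads are 22 mm wide; open, the fingers measure 114 mm over their backs; the gripper's body (76 mm by 85 mm) begins 54 mm behind the grasp point. The pads swing forward as they close: fully open they stand 13 mm farther back than shut.
Start: joints at [1.274, 0.423, 1.63, -0, 1.089, -0.019], TCP at [0.171, 0.601, 0.253] pointing down, gripper open.
Joint ranges: [-3, 3], [-0.9, 2.11], [0.09, 2.58], [-1.31, 4.45], [0.11, 2.69], [-2.54, 2.54]. Speed limits (rad/s): [2.39, 2.39, 3.01, 3.14, 3.14, 3.14].

### API

Orientations are given as a rotation vector (axis times angle).
In Python, from rig import manip gives the robot as it stands. The module is installed in compiled form; this text tells all that it offers. Calls block until the motion is done:
- manip.move_to(position, orientation): joint-space move of the TCP to a pose.
- manip.servo_line(position, orientation=None, rate=0.15): straight line of the TCP; orientation=None keeps the orientation; rate is the mean speed in m/s.
- manip.set_joints(angles): joint-space move.
- manip.command_gripper(opening, f_grip=None): finger opening in m; f_grip is the grip in N (None keeps the last); returns when the fingers have stopped.
- manip.hold(seconds).
- manip.solve_ik(position, orientation): joint angles nearest the present ones, or None.
- manip.camera(name): name is "side" or "top"; returns a dict with "image" (480x640x3 uint8, red, green, blue), "fx", "fy", "cx", "cy" (pixels), "cam_to_world" (4x4, takes a point from camera to world coordinates). Camera axes: x right, y down, z forward; pixel columns grow to the right and rows downward; lengths in m; the calibration is good to about 2 mm. A picture is of the moment at which its call begins. There is no depth.
A pose or a line that the arm cannot do raises manip.IKError and nothing moves.
- manip.sign_off(): hands the job in, once; it reports no verdict.
Readings, each from a call of its own:
- manip.get_time(): time.
- manip.get_joint_positions(): joint angles.
- manip.get_joint_vel(): joint speeds.
- manip.get_tau(): joint torques, N m.
- manip.get_position(): TCP position.
- manip.get_ee_rot(): TCP orientation.
- manip.get_contact_force(): force on the tool from outside, world axes, zero at the start.
- manip.get_torque(): the same for the moment, N m.
- manip.get_width(): finger opening in m.
Only numpy, scipy, OpenCV 4.12 (cv2) and the standard library are available. Lean on these libraries where they do the work, as an engineer would, in place of code of your own. Each camera call takes 0.05 s, during which the arm holds its last target.

### The job

Lift the steel mandrel with the wooden handle out of its V-rest and press it down, tip towards the end block, between the spring fingers of both clips on the wooden rack until they snap around the shaft and it sits down on both saddles. Then slide it along through the clips into the bore of the end block until the plunger inside is pressed fully in, feeling your way and never pushing with more than about 20 N, then let go and leave the other things on the table where they are.

Things in the scene. Friction and masses are not known exactly. Their poses are not given: they have to be found in the camera images.
- mandrel_mid (a point): Middle of the mandrel's straight steel shaft, on its axis. Loose rod, 0.15 to 0.25 kg, centre of mass 13 mm towards the handle. Its y axis runs along the shaft to the bare tip; it may be rolled about y. Shaft 12 mm diameter, 95 mm either way from here; behind it (-y) a wooden handle up to 24 mm diameter ends 157 mm from here. Starts level, axis 45 mm up, within 10 mm of the rest's middle.
- mandrel_tip (a point): Flat end of the mandrel's bare shaft, on its axis, 95 mm from mandrel_mid.
- rest: Fixed light-wood V-rest in which the mandrel lies at first. Origin under the middle of its base at table height; y runs along the mandrel. Base 70 x 170 x 12 mm; two V-posts 12 mm long in y at y = -65 and +65 mm, about 53 mm high and 33 mm across. Between the posts there is room for fingers.
- rack: Fixed wooden clip rack. Origin at table height midway between its two clips; y runs along the clips' line towards the end block. Base 70 mm wide, 12 mm high, y = -75 to +135 mm; room for fingers between the clips (y = -54 to +54 mm). The seated shaft's axis is at x = 0, z = 45 mm. Lower the mandrel with its tip between y = 66 and 76 mm, clear of the end block.
- clip0 (a point): Seated-shaft axis at the clip at rack y = -60 mm, 45 mm up. A clip is 12 mm long in y: a rigid wooden saddle, top at z = 39 mm, between two bright-steel spring fingers. Finger bulges leave a 4 mm mouth at z = 52 mm; lips above flare to 26 mm at z = 68 mm. The shaft touches the bulges with its axis near z = 61 mm and has snapped in below z = 50 mm; the fingers then draw it down.
- clip1 (a point): The same for the clip at rack y = +60 mm, next to the end block. Snapping in takes up to about 10 to 14 N downward in all; the two clips may snap one after the other as the rod rocks in the grip, so press on until both saddles are felt. The seated shaft then slides along y against about 3 to 8 N of friction.
- bore_line (a point): Point on the rack at y = 82 mm, 45 mm up, on the bore's axis. Aluminium end block, 34 mm wide, 30 mm long, 62 mm high, with a level roofed bore 18 mm square open towards the clips. It is set at another place each time and is not measured: its near face is anywhere from here to 15 mm further in y. So the tip's home is 12 to 27 mm beyond this point and must be felt.
- plunger (a joint): Travel (m) of the black spring plunger in the bore: 0 untouched, 0.004 fully in. Its untouched face is 8 mm inside the block's near face. It pushes back lightly (0.6 N at first, 1.6 N fully in; less than the clips' friction, so the mandrel stays when released) and ends at a rigid stop, where the felt force climbs steeply.
- pegboard: Bystander: fixed wooden pegboard lying on the table beyond the work, 110 x 320 x 18 mm, with three upright dowel pegs 30 mm high. Origin under its middle.
- hook0: Bystander: loose bright-steel spring hook, 90 mm long, its loop around a peg. Origin at the loop's centre.
- hook1: Bystander: as hook0, on the next peg.
- hook2: Bystander: as hook0, on the last peg.
- key_guard: Bystander: loose lacquered-brass bell key guard, a three-legged dome 72 mm across, 25 mm high. Origin under its middle.
- pad_plate: Bystander: loose chrome pad-warming plate 70 x 60 x 8 mm with a black stub handle reaching 43 mm further in -x. Origin under the plate's middle.
Mind the look-alikes: they are no part of the job. Leave any black or pink look-alike of the rack alone.

How it is judged:
On the way, in this order (a step that is already met when the one before it is completed fails the run):
1. the mandrel is lifted at least 25 mm clear of the V-rest (height (world z) of mandrel_mid above 0.07 m), for 0.1 s.
2. the shaft is snapped down into both clips, plunger still untouched (z of mandrel_mid in the frame of rack below 0.048 m and z of mandrel_tip in the frame of rack below 0.049 m and x of mandrel_mid in the frame of rack between -0.004 and 0.004 m and y of mandrel_tip in the frame of rack above 0.062 m and angle between the y axis of mandrel_mid and the y axis of rack, either way round below 0.06 rad and value of joint plunger below 0.001 m), for 0.1 s.
At the end, for the whole second after the job is handed in: The plunger is pressed in by more than 3 of its 4 mm by the mandrel's tip, the shaft lies in both clips with its axis 42 to 47.5 mm above the table, within 3 mm of the clips' centre line and 0.04 rad of its direction, and the mandrel is released and at rest (value of joint plunger above 0.003 m and z of mandrel_mid in the frame of rack between 0.042 and 0.0475 m and x of mandrel_mid in the frame of rack between -0.003 and 0.003 m and y of mandrel_tip in the frame of rack above 0.09 m and angle between the y axis of mandrel_mid and the y axis of rack, either way round below 0.04 rad and linear speed of mandrel below 0.01 m/s); the robot touches nothing.
It fails at once if the mandrel is forced against the rack with more than 38 N in all (a push of 20 N and the fingers' own grip of some 11 N stay below this) (contact force between mandrel and rack above 38 N).
It fails at once if the mandrel is forced against the end block or its plunger with more than 25 N (contact force between mandrel and endblock above 25 N).
It fails at once if a hook, the key guard or the pad plate is moved by more than 20 mm (distance of any of hook0, hook1, hook2, key_guard, pad_plate from where it was at the start of the episode above 0.02 m).
It also fails if it takes over 58 s, if anything falls off the work surface, if the arm or the gripper's body presses on something with over 40 N, if the wrist force passes 120 N, or if a joint passes its speed limit or range.

## Working session

There is one attempt and no reset: what is moved stays moved. The work goes in short steps, each a Python script; the robot and the scene stay as the last script left them, time stands still between calls to the robot, and variables do not carry over. Pictures are saved under pics/ and viewed, and the job is handed in when it is done.

```bash
mkdir -p pics; ls
python3 - <<'E'
from rig import manip
import cv2,numpy as np,pickle
print(manip.get_time())
d={}
for n in("side","top"):
    c=manip.camera(n);d[n]=c
    cv2.imwrite(f"pics/{n}0.png",c["image"][:,:,::-1]);print(n,c["fx"],c["fy"],c["cx"],c["cy"],np.round(c["cam_to_world"],4).tolist())
pickle.dump(d,open("cams0.pkl","wb"))
print(manip.get_position(),manip.get_ee_rot(),manip.get_width())
E
```

```text
pics
0.0
side 576.0382336214119 576.0382336214119 321.6830169379847 243.1174797422018 [[0.9493, -0.2073, 0.2364, 0.2389], [-0.3144, -0.6289, 0.7111, -0.7514], [0.0013, -0.7493, -0.6622, 0.7832], [0.0, 0.0, 0.0, 1.0]]
top 491.75329028973783 491.75329028973783 320.5666975667098 234.62526581845066 [[0.0149, -0.9915, 0.1294, 0.3504], [-0.9999, -0.0147, 0.0024, 0.0031], [-0.0005, -0.1294, -0.9916, 1.2036], [0.0, 0.0, 0.0, 1.0]]
[0.1712438  0.60059728 0.25260385] [ 0.21696217  1.55998079 -0.21918343] 0.08545997841174395
```

View pics/side0.png

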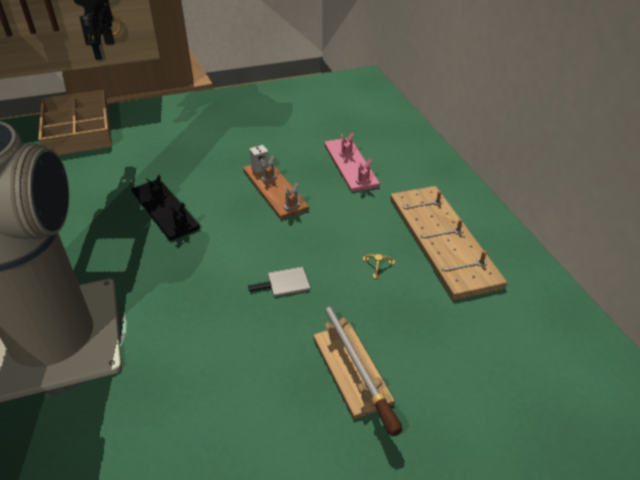

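View pics/top0.png

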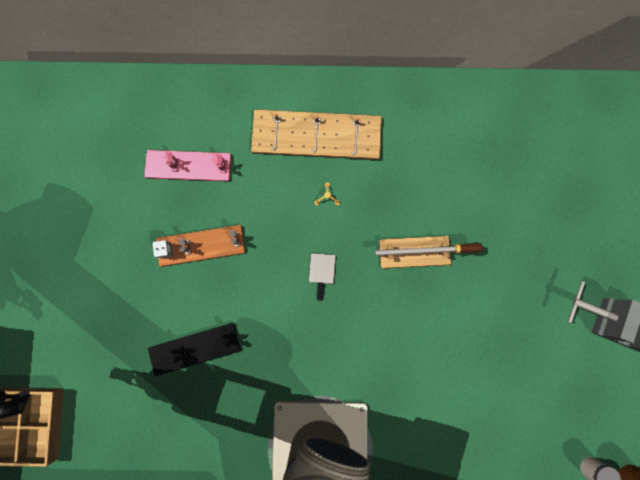

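The top view shows three rack-shaped things: black at (195,348), pink at (188,165), and a brown wooden one at (200,245). Only the brown one has the aluminium end block, at (161,248), so it fits. The mandrel lies at (430,250) with its tip at the left (377,252) and its handle at the right (482,248). I'll enlarge these to confirm.

Run:
```python
import pickle,cv2
d=pickle.load(open("cams0.pkl","rb"))
def crop(n,x,y,w,h,s,o):
    im=d[n]["image"][y:y+h,x:x+w,::-1];im=cv2.resize(im,None,fx=s,fy=s,interpolation=cv2.INTER_CUBIC)
    for i in range(0,w,10):
        cv2.line(im,(i*s,0),(i*s,6 if i%50 else 14),(0,255,255),1)
        if i%20==0: cv2.putText(im,str(x+i),(i*s,24),0,.4,(0,255,255),1)
    for i in range(0,h,10):
        cv2.line(im,(0,i*s),(6,i*s),(0,255,255),1);
        if i%20==0: cv2.putText(im,str(y+i),(8,i*s+4),0,.4,(0,255,255),1)
    cv2.imwrite(f"pics/{o}.png",im)
crop("top",145,215,110,60,7,"c_top_rack")
crop("top",370,225,120,50,6,"c_top_rod")
crop("side",235,140,80,80,7,"c_side_rack")
crop("side",305,300,105,140,4,"c_side_rod")
```

```text
(no output)
```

View pics/c_top_rack.png

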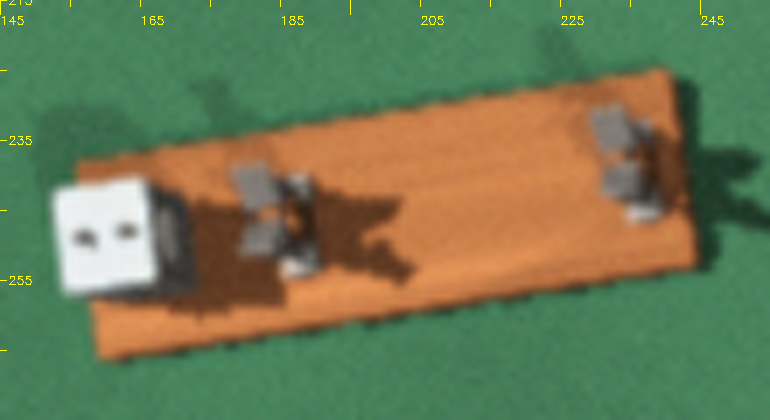

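View pics/c_top_rod.png

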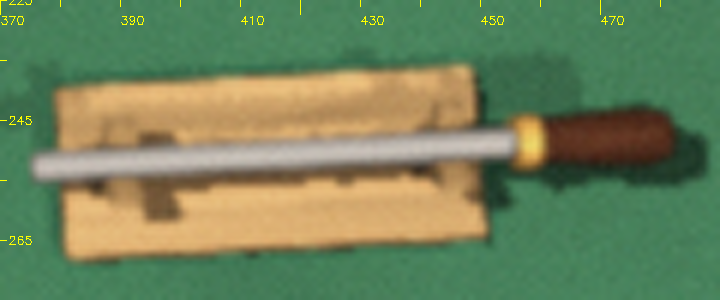

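View pics/c_side_rack.png

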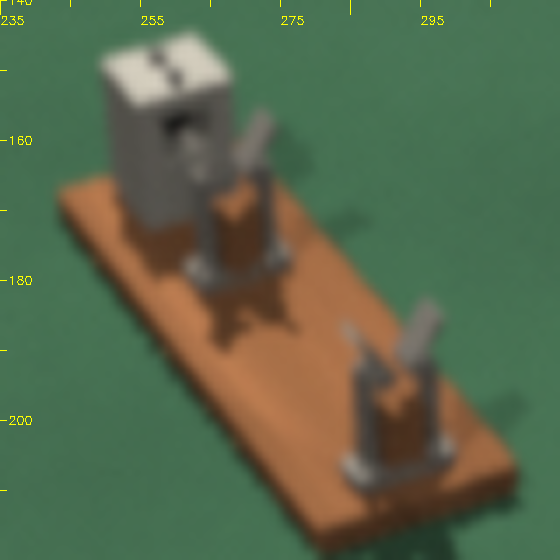

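View pics/c_side_rod.png

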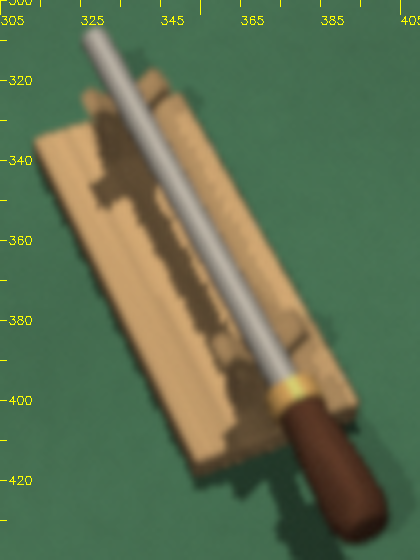

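```bash
cat > h.py <<'E'
import pickle,cv2,numpy as np
from scipy.optimize import least_squares
from scipy.spatial.transform import Rotation as R
def proj(c,P):
    T=np.linalg.inv(c["cam_to_world"]);p=np.atleast_2d(P)@T[:3,:3].T+T[:3,3]
    return np.c_[c["fx"]*p[:,0]/p[:,2]+c["cx"],c["fy"]*p[:,1]/p[:,2]+c["cy"]]
def unz(p,x,y,s): return [x+(p[0]+.5)/s-.5,y+(p[1]+.5)/s-.5]
def W(q,P):
    c,s=np.cos(q[2]),np.sin(q[2]);P=np.atleast_2d(P).astype(float)
    return np.c_[q[0]+c*P[:,0]-s*P[:,1],q[1]+s*P[:,0]+c*P[:,1],P[:,2]]
def fit(d,obs,q0):
    # obs: list (cam, local xyz, pixel)
    f=lambda q:np.concatenate([(proj(d[n],W(q,P))[0]-px) for n,P,px in obs])
    r=least_squares(f,q0);return r.x,np.round(f(r.x).reshape(-1,2),2)
E
python3 - <<'E'
from h import *
d=pickle.load(open("cams0.pkl","rb"))
t=lambda a,b:unz((a,b),145,215,7); s=lambda a,b:unz((a,b),235,140,7)
o=[("top",(.035,.135,.012),t(76,160)),("top",(.035,-.075,.012),t(668,68)),("top",(-.035,-.075,.012),t(697,265)),("top",(-.035,.135,.012),t(100,360))]
o2=[("side",(-.035,.135,.012),s(60,190)),("side",(-.035,-.075,.012),s(322,530)),("side",(.035,-.075,.012),s(518,466))]
for ob in(o,o2,o+o2):
    q,r=fit(d,ob,[.4,.3,0]);print("rack",q.round(4),r.tolist())
rk=q
for n,f in(("top",(145,215)),("side",(235,140))):
    P=W(rk,[(x,y,.068) for y in(-.06,.06) for x in(-.013,.013)]);print(n,((proj(d[n],P)-f+.5)*7-.5).round(0).tolist())
t=lambda a,b:unz((a,b),370,225,6); s=lambda a,b:unz((a,b),305,300,4)
o=[("top",(0,.095,.045),t(33,167)),("top",(0,-.095,.045),t(515,141))]
o2=[("side",(0,.095,.045),s(93,33)),("side",(0,-.095,.045),s(286,385))]
for ob in(o,o2,o+o2):
    q,r=fit(d,ob,[.4,-.2,0]);print("rod",q.round(4),r.tolist())
o=[("top",(.035,.085,.012),t(56,88)),("top",(.035,-.085,.012),t(472,67)),("top",(-.035,-.085,.012),t(487,236)),("top",(-.035,.085,.012),t(68,260))]
o2=[("side",(-.035,.085,.012),s(37,142)),("side",(-.035,-.085,.012),s(197,465)),("side",(.035,-.085,.012),s(356,402))]
for ob in(o,o2,o+o2):
    q,r=fit(d,ob,[.4,-.2,0]);print("rest",q.round(4),r.tolist())
E
```

```text
rack [0.4812 0.2707 0.1728] [[-0.23, 0.19], [0.4, -0.04], [0.18, -0.09], [-0.35, -0.08]]
rack [0.4798 0.2692 0.1669] [[-0.15, -0.17], [-0.52, 0.16], [0.67, -0.07]]
rack [0.4806 0.2704 0.1695] [[-0.08, 0.26], [0.59, 0.3], [0.28, 0.28], [-0.3, 0.01], [-0.09, -0.42], [-0.24, -0.23], [0.89, -0.49]]
top [[619.0, 193.0], [609.0, 116.0], [260.0, 248.0], [251.0, 171.0]]
side [[357.0, 334.0], [435.0, 310.0], [197.0, 139.0], [271.0, 118.0]]
rod [ 0.4675 -0.2187  0.0688] [[0.12, -0.01], [-0.12, 0.01]]
rod [ 0.4656 -0.2156  0.0611] [[-0.08, -0.27], [0.07, 0.19]]
rod [ 0.4661 -0.2167  0.0631] [[-0.73, 0.36], [-0.93, 0.83], [0.29, 0.16], [0.77, 0.68]]
rest [ 0.4674 -0.2236  0.0689] [[-0.06, 0.01], [0.04, -0.22], [0.07, 0.21], [-0.06, -0.0]]
rest [ 0.4659 -0.225   0.0594] [[-0.91, -1.02], [-0.42, -0.1], [1.26, 0.8]]
rest [ 0.4665 -0.2243  0.062 ] [[0.32, 0.16], [0.47, 0.4], [0.3, 0.85], [0.13, 0.16], [-0.82, -1.31], [-0.07, -0.57], [1.52, 0.25]]
```

Both cameras agree to about 2 mm. The rest-to-rod offset is 7 mm, within the 10 mm given, and the predicted lip positions match the picture. Next is the grasp, 20 mm tip-side of the shaft's middle, so that in the rack the grip sits close to midway between the clips.

```bash
cat >> h.py <<'E'
ROD=np.array([.4667,-.217,.066]); RACK=np.array([.4806,.2703,.170])
def ori(yaw,flip=False):
    s=-1 if flip else 1
    x=np.array([0,0,-1.]);y=s*np.array([np.cos(yaw),np.sin(yaw),0]);return R.from_matrix(np.c_[x,y,np.cross(x,y)]).as_rotvec()
def snap(m,name,crops):
    for n,x,y,w,h,s in crops:
        c=m.camera(n);im=c["image"][y:y+h,x:x+w,::-1];cv2.imwrite(f"pics/{name}_{n}.png",cv2.resize(im,None,fx=s,fy=s,interpolation=cv2.INTER_CUBIC))
E
python3 - <<'E'
from h import *
from rig import manip as m
for fl in(0,1):
    for q,g in((ROD,.02),(RACK,-.004),(RACK,.04)):
        for z in (.05,.15): print(fl,np.round(m.solve_ik(W(q,[0,g,z])[0],ori(q[2],fl)),2))
print(R.from_rotvec(m.get_ee_rot()).as_matrix().round(2).tolist(), m.get_contact_force())
E
```

```text
0 [-0.42  0.59  1.99 -0.    0.56 -0.49]
0 [-0.42  0.4   1.96 -0.    0.77 -0.49]
0 [0.48 0.63 1.89 0.   0.62 0.31]
0 [0.48 0.46 1.87 0.   0.82 0.31]
0 [0.56 0.64 1.86 0.   0.64 0.39]
0 [0.56 0.48 1.83 0.   0.83 0.39]Traceback (most recent call last):
  File "<stdin>", line 5, in <module>
    return _wrapfunc(a, 'round', decimals=decimals, out=out)
    return _wrapit(obj, method, *args, **kwds)
    result = getattr(arr, method)(*args, **kwds)
TypeError: unsupported operand type(s) for *: 'NoneType' and 'float'
```

Run:
```python
from h import *
from rig import manip as m
o=ori(ROD[2])
m.move_to(W(ROD,[0,.02,.16])[0],o)
print(m.get_time(),m.get_position())
m.servo_line(W(ROD,[0,.02,.049])[0],o,rate=.08)
print(m.get_time(),m.get_position(),m.get_contact_force())
snap(m,"pre",[("side",285,240,160,200,4),("top",360,200,140,100,5)])
```

```text
3.1 [ 0.4657066  -0.19656905  0.16006827]
4.6333 [ 0.46570826 -0.19719186  0.04945245] [-0.35132892 -0.64516825  0.07353217]
```

View pics/pre_side.png

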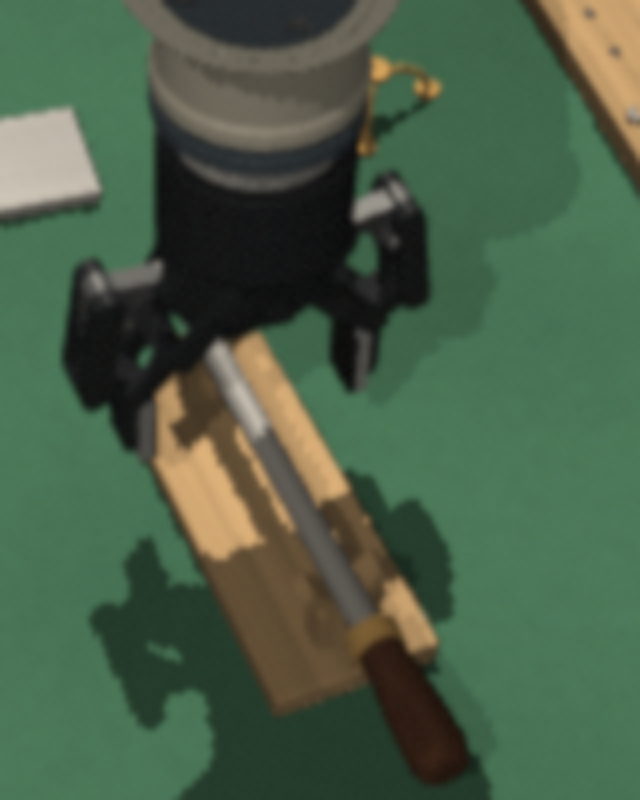

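The fingers straddle the shaft between the posts: pads at crop (140,430) and (355,370), shaft at about (235,370). Now I close gently and check the side force.

```bash
cat >> h.py <<'E'
def F(m,n=5):
    a=[]
    for _ in range(n): a.append(m.get_contact_force()); m.hold(.01)
    return np.mean(a,0)
E
python3 - <<'E'
from h import *
from rig import manip as m
print(F(m))
m.command_gripper(.02,30);print(m.get_width(),F(m))
m.command_gripper(.0,30);print(m.get_width(),F(m),m.get_torque(),m.get_position(),m.get_time())
E
```

```text
[0.28527745 0.01871735 0.25620907]
0.02004048389624195 [ 0.21554945  0.60633504 -0.0947982 ]
0.010990930211605406 [-0.44642941 -0.39782341  0.58301293] [ 0.09433221 -0.01165586  0.00267901] [ 0.46538509 -0.19703168  0.04901816] 5.7167
```

Run:
```python
from h import *
from rig import manip as m
m.command_gripper(.0,70);print(m.get_width(),F(m))
p=m.get_position()
m.servo_line(p+[0,0,.015],rate=.05); print(F(m))
m.servo_line(p+[0,0,.10],rate=.12); m.hold(.15)
print(F(m),m.get_torque(),m.get_time())
o=ori(RACK[2])
# tip target rack y=.071 -> grasp at .071-.075=-.004
m.move_to(W(RACK,[0,-.004,.14])[0],o);m.hold(.1)
print(m.get_position(),m.get_time(),F(m),m.get_width())
m.servo_line(W(RACK,[0,-.004,.09])[0],o,rate=.1);m.hold(.2)
print(m.get_position(),W(RACK,[0,-.004,.09])[0],m.get_time(),F(m,10))
snap(m,"over",[("side",220,100,140,130,5),("top",130,190,160,100,5)])
```

```text
0.009807286358548096 [-0.66655116  0.65477642  2.99627734]
[-0.06231839  0.23377736 -2.06932356]
[ 0.2507862  -0.07743769 -2.32964951] [ 0.03184643 -0.02883488 -0.04905094] 7.5167
[0.48172642 0.26538024 0.14001792] 9.3167 [-0.18121488  0.06238263 -2.30569365] 0.009634857168681395
[0.48172559 0.26661047 0.09071184] [0.48127673 0.26635766 0.09      ] 10.2083 [-0.20491835 -0.02155953 -2.25438146]
```

View pics/over_side.png

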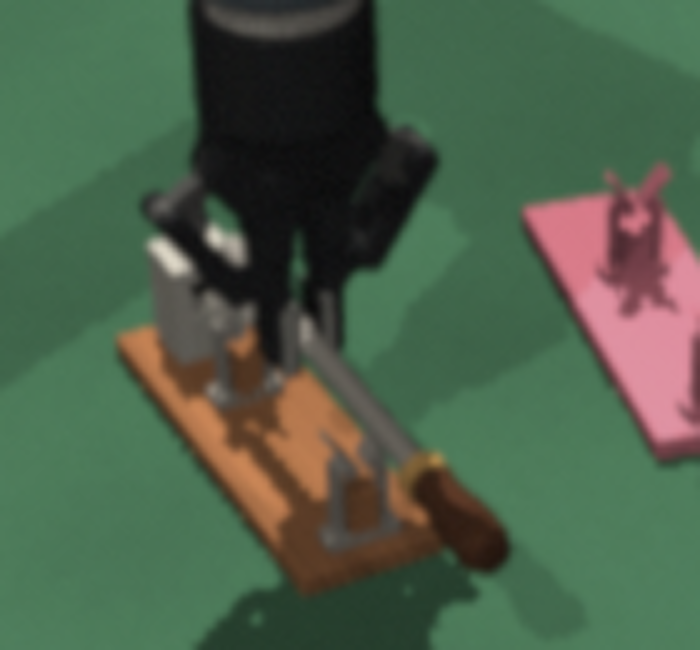

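View pics/over_top.png

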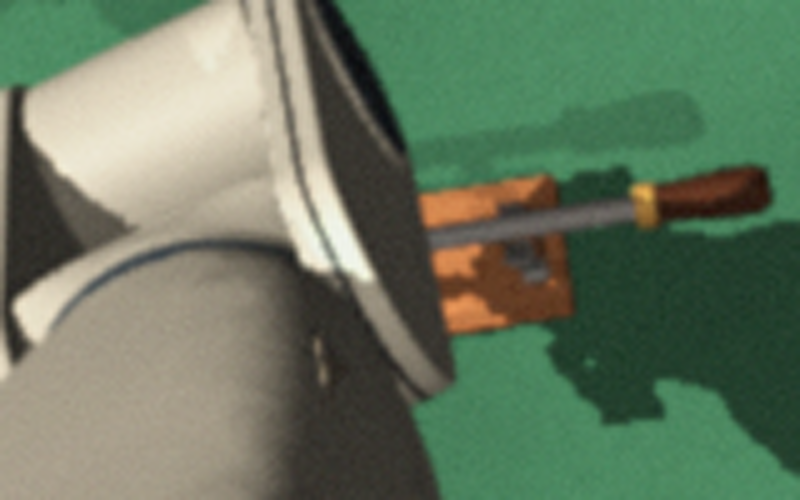

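Rod held; the weight reads 2.3 N, about 0.23 kg, which is plausible. I compare the ferrule and shaft pixels (side crop (411,468), (325,358); top crop (634,210), (440,238)) with where they should be.

Run:
```python
from h import *
d=pickle.load(open("cams0.pkl","rb"))
q=np.array([.48173,.2666,.170]) # tcp; local y 0 at grasp
for z in(.081,.087):
  P=W(q,[(0,y,z) for y in(-.115,-.09,-.06,-.04)])
  for n,f in(("side",(220,100)),("top",(130,190))): print(z,n,((proj(d[n],P)-f+.5)*5-.5).round(0).tolist())
```

```text
0.081 side [[421.0, 479.0], [394.0, 446.0], [362.0, 409.0], [341.0, 385.0]]
0.081 top [[635.0, 211.0], [581.0, 219.0], [517.0, 229.0], [474.0, 236.0]]
0.087 side [[421.0, 467.0], [393.0, 435.0], [361.0, 397.0], [341.0, 373.0]]
0.087 top [[633.0, 209.0], [579.0, 218.0], [514.0, 228.0], [471.0, 234.0]]
```

Agreement within about 1.5 mm and no droop, so I lower it and watch the force.

```bash
cat > down.py <<'E'
from h import *
from rig import manip as m
import sys
zend=float(sys.argv[1]);fmax=float(sys.argv[2])
o=ori(RACK[2]);b=np.array([-.05,0,-2.27]);c,s=np.cos(RACK[2]),np.sin(RACK[2])
xy=W(RACK,[0,-.004,0])[0]
z=m.get_position()[2] if len(sys.argv)<4 else float(sys.argv[3])
if z>.0721: m.servo_line([xy[0],xy[1],.072],o,rate=.06);z=.072
while z>zend:
    z-=.001
    m.servo_line([xy[0],xy[1],z],o,rate=.03)
    f=F(m,2)-b;t=m.get_torque();p=m.get_position()
    print("%.4f act %.4f Frack x %.1f y %.1f z %.1f  Tx' %.2f Ty' %.2f t %.2f"%(z,p[2],c*f[0]+s*f[1],-s*f[0]+c*f[1],f[2],c*t[0]+s*t[1],-s*t[0]+c*t[1],m.get_time()))
    if np.linalg.norm(f)>fmax: print("STOP");break
E
python3 down.py .050 16
```

```text
0.0710 act 0.0711 Frack x -0.2 y 0.2 z -0.3  Tx' 0.05 Ty' 0.00 t 11.11
0.0700 act 0.0700 Frack x 0.1 y -0.4 z 0.0  Tx' 0.06 Ty' 0.03 t 11.38
0.0690 act 0.0689 Frack x -0.6 y -0.8 z -0.1  Tx' 0.04 Ty' 0.02 t 11.64
0.0680 act 0.0679 Frack x 0.5 y -0.6 z 0.1  Tx' 0.06 Ty' -0.02 t 11.91
0.0670 act 0.0669 Frack x -0.2 y -0.0 z 0.3  Tx' 0.10 Ty' -0.03 t 12.18
0.0660 act 0.0659 Frack x 0.4 y 0.3 z -0.3  Tx' 0.10 Ty' -0.02 t 12.44
0.0650 act 0.0650 Frack x -1.0 y 0.2 z 0.8  Tx' 0.09 Ty' 0.11 t 12.71
0.0640 act 0.0641 Frack x -1.0 y -0.2 z 3.5  Tx' 0.01 Ty' 0.21 t 12.97
0.0630 act 0.0634 Frack x -2.4 y -0.0 z 7.2  Tx' 0.05 Ty' 0.30 t 13.24
0.0620 act 0.0626 Frack x -2.5 y -0.2 z 10.2  Tx' 0.10 Ty' 0.37 t 13.51
0.0610 act 0.0618 Frack x -2.3 y 0.5 z 10.6  Tx' 0.11 Ty' 0.42 t 13.78
0.0600 act 0.0607 Frack x -2.6 y 0.4 z 10.8  Tx' 0.25 Ty' 0.37 t 14.04
0.0590 act 0.0596 Frack x -2.1 y 0.2 z 9.0  Tx' 0.28 Ty' 0.34 t 14.31
0.0580 act 0.0585 Frack x -1.9 y 0.4 z 8.3  Tx' 0.37 Ty' 0.36 t 14.57
0.0570 act 0.0573 Frack x -1.7 y 0.5 z 6.6  Tx' 0.44 Ty' 0.30 t 14.84
0.0560 act 0.0559 Frack x -1.1 y 1.4 z 4.4  Tx' 0.48 Ty' 0.20 t 15.11
0.0550 act 0.0547 Frack x -0.5 y 0.6 z 1.6  Tx' 0.38 Ty' 0.12 t 15.38
0.0540 act 0.0536 Frack x -0.6 y 1.0 z -1.1  Tx' 0.35 Ty' 0.07 t 15.64
0.0530 act 0.0527 Frack x 0.2 y -0.5 z -3.0  Tx' 0.27 Ty' 0.08 t 15.91
0.0520 act 0.0518 Frack x 0.5 y 0.7 z -3.9  Tx' 0.12 Ty' 0.05 t 16.18
0.0510 act 0.0508 Frack x -0.2 y 0.2 z -3.6  Tx' 0.10 Ty' 0.09 t 16.44
0.0500 act 0.0499 Frack x -0.8 y 0.0 z -4.1  Tx' 0.05 Ty' 0.09 t 16.71
```

Contact came at the expected height and both clips snapped (force now -4 N, being drawn in). I press on to feel the saddles.

```bash
python3 down.py .044 9 .050
python3 - <<'E'
from h import *
from rig import manip as m
m.hold(.2);print(F(m,10),m.get_torque(),m.get_position(),m.get_time())
snap(m,"seat",[("side",220,100,140,130,5)])
E
```

```text
0.0490 act 0.0492 Frack x -1.7 y -0.2 z -0.2  Tx' -0.04 Ty' 0.28 t 16.98
0.0480 act 0.0489 Frack x -4.5 y -1.2 z 11.2  Tx' -0.17 Ty' 0.72 t 17.24
STOP
[-4.47928187 -1.88171335  8.96979111] [-0.2829393   0.7192145   0.02942785] [0.4813357  0.26640031 0.04897199] 17.525
```

View pics/seat_side.png

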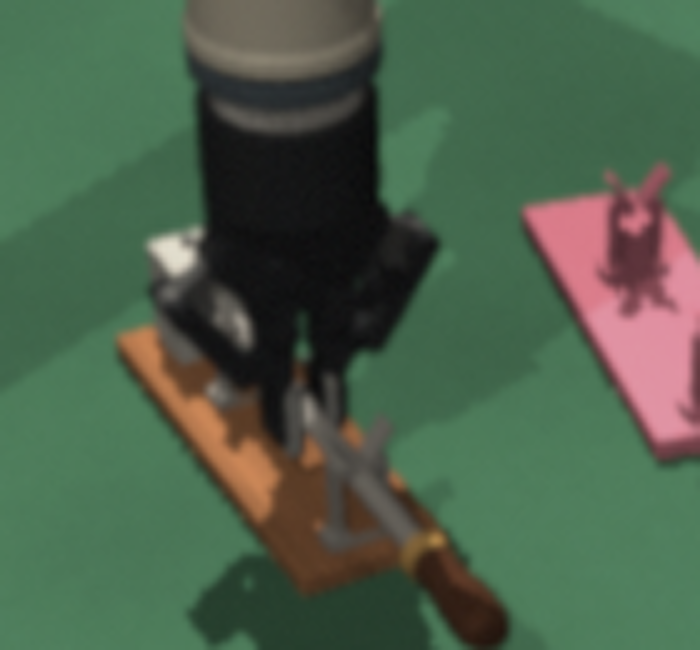

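Seated: a rigid stop at the expected height (TCP 49 mm, axis 45–46 mm), and the picture shows the shaft down between the fingers of the near clip. Next I ease the press and side load and slide along y by feel.

```bash
cat > slide.py <<'E'
from h import *
from rig import manip as m
o=ori(RACK[2]);b=np.array([-.05,0,-2.27]);c,s=np.cos(RACK[2]),np.sin(RACK[2])
x,y,z=-.0003,-.004,.0486
def go(r): m.servo_line(W(RACK,[x,y,z])[0],o,rate=r)
def rf():
    f=F(m,2)-b;return np.array([c*f[0]+s*f[1],-s*f[0]+c*f[1],f[2]])
def ry(): p=m.get_position()-np.r_[RACK[:2],0];return -s*p[0]+c*p[1]
go(.02);m.hold(.1);print("eased",rf().round(1))
hist=[]
while y<.036 and m.get_time()<46:
    st=.001 if y<.005 else .0005
    y+=st;go(.03);f=rf();a=ry()
    print("y %.4f act tip %.4f F %s x %.4f z %.4f t %.2f"%(y+.075,a+.075,f.round(1),x,z,m.get_time()))
    x+=np.clip(f[0]*.00002,-.0001,.0001)
    z+=np.clip((f[2]-1)*.00002,-.0001,.0001)
    if f[1]<-15 or np.linalg.norm(f)>18: print("STOP");break
m.hold(.1);print(rf().round(1),m.get_position(),ry()+.075);print(x,y,z)
E
python3 slide.py
```

```text
eased [-1.8 -1.2  8.2]
y 0.0720 act tip 0.0714 F [-2.  -5.1  9.1] x -0.0003 z 0.0486 t 18.21
y 0.0730 act tip 0.0722 F [-1.2 -6.4  8.3] x -0.0003 z 0.0487 t 18.48
y 0.0740 act tip 0.0732 F [-1.4 -6.5  7.5] x -0.0004 z 0.0488 t 18.74
y 0.0750 act tip 0.0742 F [-1.  -7.1  6.9] x -0.0004 z 0.0489 t 19.01
y 0.0760 act tip 0.0752 F [-1.  -5.8  4.7] x -0.0004 z 0.0490 t 19.27
y 0.0770 act tip 0.0763 F [-0.3 -5.8  4.7] x -0.0004 z 0.0491 t 19.54
y 0.0780 act tip 0.0773 F [ 0.5 -5.4  4.1] x -0.0004 z 0.0491 t 19.81
y 0.0790 act tip 0.0783 F [-0.3 -5.1  3.6] x -0.0004 z 0.0492 t 20.07
y 0.0800 act tip 0.0794 F [-0.4 -5.8  2.5] x -0.0004 z 0.0493 t 20.34
y 0.0805 act tip 0.0799 F [ 0.  -4.9  3. ] x -0.0004 z 0.0493 t 20.61
y 0.0810 act tip 0.0804 F [-0.2 -5.6  2.1] x -0.0004 z 0.0493 t 20.88
y 0.0815 act tip 0.0810 F [-0.  -4.9  1.8] x -0.0005 z 0.0494 t 21.14
y 0.0820 act tip 0.0817 F [ 0.4 -4.3  1. ] x -0.0005 z 0.0494 t 21.41
y 0.0825 act tip 0.0826 F [ 0.2 -3.1 -2. ] x -0.0004 z 0.0494 t 21.68
y 0.0830 act tip 0.0831 F [ 0.3 -2.7 -2.4] x -0.0004 z 0.0493 t 21.94
y 0.0835 act tip 0.0836 F [
[... 3329 characters left out ...]
.74
y 0.1075 act tip 0.1075 F [-0.  -5.   0.9] x -0.0005 z 0.0492 t 35.01
y 0.1080 act tip 0.1080 F [ 0.3 -5.   1.5] x -0.0005 z 0.0492 t 35.27
y 0.1085 act tip 0.1084 F [ 0.7 -4.8  1. ] x -0.0005 z 0.0492 t 35.54
y 0.1090 act tip 0.1089 F [ 0.7 -5.5  1. ] x -0.0005 z 0.0492 t 35.81
y 0.1095 act tip 0.1094 F [-0.2 -5.5  1.3] x -0.0005 z 0.0492 t 36.08
y 0.1100 act tip 0.1098 F [-0.3 -5.2  1.5] x -0.0005 z 0.0492 t 36.34
y 0.1105 act tip 0.1103 F [-0.1 -5.7  1.6] x -0.0005 z 0.0492 t 36.61
y 0.1110 act tip 0.1108 F [ 0.4 -6.1  1.6] x -0.0005 z 0.0492 t 36.88
[ 0.7 -5.5  1.4] [0.47402013 0.30551265 0.04916713] 0.11081824862720246
-0.0004793733094335384 0.036000000000000025 0.049220322403173866
```

The force has crept up from 4.2 to 6 N since 107 mm, so the plunger seems to be moving. No stop is felt yet, so I continue in finer steps (pads still 7 mm from the clip).

```bash
sed -e 's/^x,y,z=.*/x,y,z=-.00048,.036,.0492/' -e 's/y<.036/y<.0405/' -e 's/st=.*/st=.0003/' slide.py > slide2.py; python3 slide2.py
```

```text
eased [ 0.5 -5.2  1.4]
y 0.1113 act tip 0.1111 F [ 0.2 -5.7  0.7] x -0.0005 z 0.0492 t 37.62
y 0.1116 act tip 0.1112 F [ 1.2 -7.   1.7] x -0.0005 z 0.0492 t 37.89
y 0.1119 act tip 0.1112 F [ 0.8 -8.1  2. ] x -0.0005 z 0.0492 t 38.16
y 0.1122 act tip 0.1113 F [ 1.3 -9.7  2.1] x -0.0004 z 0.0492 t 38.42
y 0.1125 act tip 0.1114 F [  1.3 -12.5   2. ] x -0.0004 z 0.0493 t 38.69
y 0.1128 act tip 0.1114 F [  1.1 -13.2   2.2] x -0.0004 z 0.0493 t 38.96
y 0.1131 act tip 0.1115 F [  1.6 -14.9   2.7] x -0.0004 z 0.0493 t 39.23
y 0.1134 act tip 0.1116 F [  1.6 -15.4   2.6] x -0.0003 z 0.0493 t 39.49
STOP
[  2.2 -15.    1.7] [0.47384471 0.30623627 0.04915763] 0.1115611160745452
-0.00029695596475495865 0.03840000000000001 0.04935947054086358
```

The force climbs steeply at 111.2 mm, 4 mm after the plunger was first felt, so it is fully in. I ease the push, let go, retreat and look.

Run:
```python
from h import *
from rig import manip as m
o=ori(RACK[2])
m.servo_line(W(RACK,[-.0004,.0368,.0492])[0],o,rate=.02);m.hold(.1);print(F(m))
m.command_gripper(.035);print(m.get_width(),F(m))
p=m.get_position()
m.servo_line(p+[0,0,.13],o,rate=.12);print(m.get_time())
m.set_joints([1.274,.423,1.63,0,1.089,-.019]);m.hold(.2);print(m.get_time(),F(m))
snap(m,"end",[("side",220,120,110,110,6),("top",130,200,160,90,5)])
snap(m,"full",[("top",0,0,640,480,1)])
```

```text
[ 1.99341236 -8.94330564 -0.16826604]
0.03488426124253818 [-0.24348906 -0.16952228  0.29014176]
41.6417
43.4167 [-0.00523804  0.04960549  0.40786316]
```

View pics/end_side.png

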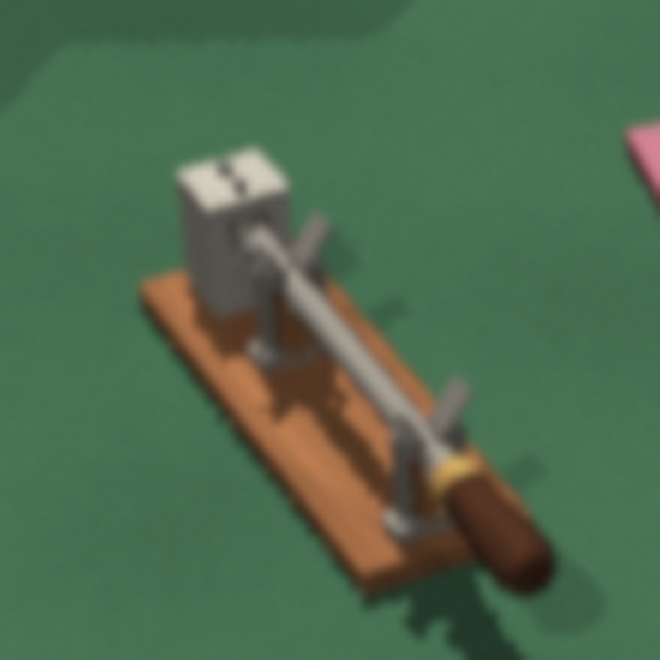

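View pics/end_top.png

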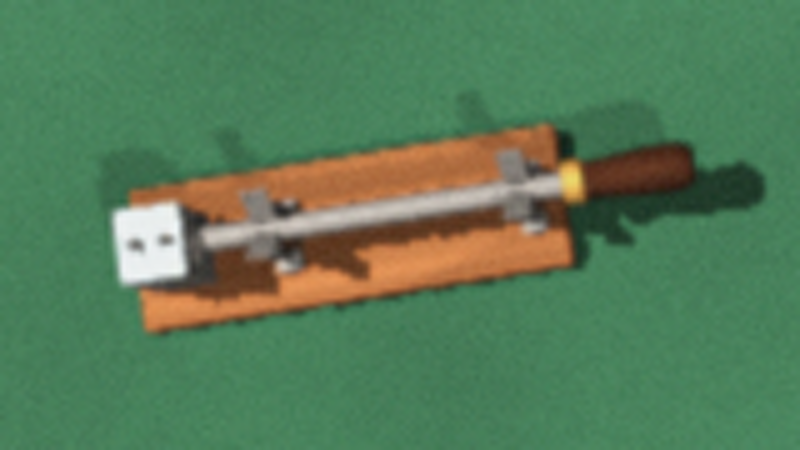

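View pics/full_top.png

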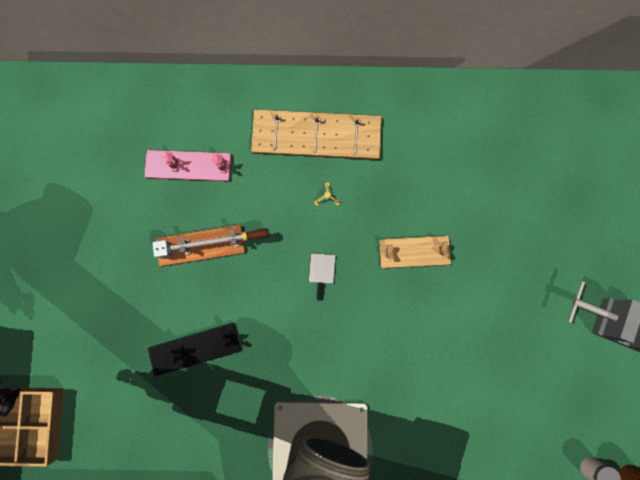

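The shaft lies in both clips (top crop (262,225) and (515,188)), its tip is in the block, and the bystanders have not moved. One clock-free check of where the rod ended up, then hand in.

Run:
```python
from h import *
from rig import manip as m
d=pickle.load(open("cams0.pkl","rb"))
for y in(-.076,-.079,-.082): print(y,((proj(d["top"],W(RACK,[0,y,.045]))-(130,200)+.5)*5-.5).round(0), ((proj(d["side"],W(RACK,[0,y,.045]))-(220,120)+.5)*6-.5).round(0))
m.sign_off()
```

```text
-0.076 [[556. 186.]] [[452. 473.]]
-0.079 [[562. 185.]] [[455. 477.]]
-0.082 [[568. 184.]] [[459. 482.]]
the job is handed in; nothing more can be done
```

The mandrel is in both clips with its tip pressing the plunger fully in, and I let go and handed the job in at about 43.5 s of the 58 s allowed. The robot gave no verdict.

- **Lift and snap-in:** I lifted the mandrel out of the V-rest and pressed it into both clips with its tip near rack y = 71 mm. Snapping in peaked at about 11 N. I then pressed until a rigid stop at about 11 N, with the shaft axis about 45–46 mm up.
- **Slide:** Friction was about 4–6 N (briefly 7 N). The plunger was first felt near y = 107 mm, and the force climbed steeply from about 111.2 mm. That is about 4 mm of travel. I stopped pushing at about 15 N.
- **After letting go:** The top picture shows the shaft in both clips with its tip in the block. The handle end is where it should be (560,185 in the crop, 562,185 expected). The side picture differed by about 2 pixels of the camera image (roughly 2 mm), much as it did before the grasp. The hooks, key guard and pad plate look unmoved, and the gripper is clear.

**Two mismatches:** My measured home of 111 mm lies about 2 mm beyond the stated maximum of 109 mm, which fits the roughly 2 mm camera accuracy. I also meant to ease the push nearly to zero before opening, but it was still about 9 N.

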